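# Set the polariscope's analyser to its zero mark

### The arm

A 6-joint arm with a two-finger parallel gripper is mounted at the origin on the work surface. World frame = base frame: x ahead of the robot, y to its left, z up, the work surface at z = 0. Lengths are in m, angles in rad, forces in N, time in s.
With the tool pointing down it reaches from about 0.35 to 0.8 m from the base axis. Payload 7.3 kg.
Tool frame: the origin (TCP) lies between the finger pads; the fingertips stand 8 mm ahead of it and the grasp point (between the pads) lies 11 mm behind it (arm.tip_extent is the z of the fingertips in the tool frame, in m); z points along the fingers, y is the direction in which the jaws open and shut (so a half turn about z gives the same grasp; the last joint's range is limited). The gripper opens to 85 mm and grips with 20 to 120 N. Pads are 22 mm wide; open, the fingers measure 114 mm over their backs; the gripper's body (76 mm by 85 mm) begins 54 mm behind the grasp point. The pads swing forward as they close: fully open they stand 13 mm farther back than shut.
Start: joints at [1.024, 0.342, 1.524, -0, 1.275, -0.146], TCP at [0.205, 0.483, 0.239] pointing down, gripper open.
Joint ranges: [-2.53, 2.53], [-0.77, 2.02], [0.04, 2.7], [-1, 4.14], [0.28, 2.66], [-3.11, 3.11]. Speed limits (rad/s): [2.57, 2.57, 3.14, 3.14, 3.14, 3.14].

### API

Orientations are given as a 3x3 rotation matrix whose columns are the frame's x, y, z axes.
In Python, from station import arm, cams gives the robot as it stands. The module is installed in compiled form; this text tells all that it offers. Calls block until the motion is done:
- arm.goto(position, orientation): joint-space move of the TCP to a pose.
- arm.servo_line(position, max_speed=0.15, attitude=None, stop_force=None): straight line of the TCP; attitude=None keeps the orientation; max_speed is the mean speed in m/s. With stop_force (N) it stops when the force on the tool has changed by that much, and returns True; else False.
- arm.set_joints(angles): joint-space move.
- arm.command_gripper(opening): finger opening in m; the grip force is fixed at half the most; returns when the fingers have stopped.
- arm.pause(seconds).
- arm.inverse_kinematics(position, orientation): joint angles nearest the present ones, or None.
- cams.grab_frame(name): name is "scene" or "top" or "wrist"; returns a dict with "frame" (400x640x3 uint8, blue, green, red), "fovy" (degrees; the focal length in pixels is half the picture's height over the tangent of half this angle, whatever the lens; pixels are square), "cx", "cy" (the principal point, pixels), "distortion" ([k1, k2, p1, p2, k3] as OpenCV has them; the pictures are not rectified), "extrinsics" (4x4, takes a point from camera to world coordinates); the wrist camera has in their place "tool_from_camera" (4x4, takes a point from camera to tool coordinates, whose origin is the TCP and whose axes are the flange's). Camera axes: x right, y up, looking along -z (the intrinsics and any distortion apply to the point x, -y, -z); pixel columns grow to the right and rows downward; lengths in m; the calibration is good to about 2 mm. A picture is of the moment at which its call begins: read the wrist's pose just before it. There is no depth.
A pose or a line that the arm cannot do raises arm.MotionError and nothing moves.
- arm.sign_off(): hands the job in, once; it reports no verdict.
Readings, each from a call of its own:
- arm.read_clock(): time.
- arm.read_qpos(): joint angles.
- arm.read_qd(): joint speeds.
- arm.read_tau(): joint torques, N m.
- arm.read_tcp_pos(): TCP position.
- arm.read_orientation(): TCP orientation.
- arm.read_ft_force(): force on the tool from outside, world axes, zero at the start.
- arm.read_wrist_torque(): the same for the moment, N m.
- arm.read_gripper_width(): finger opening in m.
Only numpy, scipy, OpenCV 4.12 (cv2) and the standard library are available. Lean on these libraries where they do the work, as an engineer would, in place of code of your own. Each camera call takes 0.05 s, during which the arm holds its last target. There are 200 camera calls.

### The job

Bring the polariscope on the bench back to crossed polars: with a fingertip or the side of the fingers, gently push the small lever of the analyser ring on its top around the arc until it stands over the long zero mark of the scale, leave it there and move clear. Only push the lever, do not grip it, and do not shift the instrument, the glass sample in it or the things around it.

Things in the scene. Friction and masses are not known exactly. Their poses are not given: they have to be found in the camera images.
- polariscope: White benchtop polariscope, loose on rubber feet, about 3.5 kg, 209 mm high. Origin: on the ring's axis at bench level; z up, -x its front (towards the robot). Lamp base x -95 to 120, y +-85 mm, stage top 66 mm high. Column behind (x 81 to 115, y +-30 mm, top 193 mm) carries a round aluminium scale plate on the axis, radius 60 mm, 180 to 194 mm high. Nothing stands above the ring.
- analyser: Black knurled analyser ring (radius 43 mm, 14 mm high, dark window) on the scale plate, with its lever. Origin on the axis, 194.5 mm above the bench; the lever points along its own -x. It turns with slight friction: about 1.3 N at the knob moves it, and it stays where it is left (no spring, no detents). Over 15 N from the fingers is too much.
- analyser_angle (a joint): Ring angle in rad, counterclockwise positive seen from above; 0 = lever exactly over the zero mark, stops at +-1.85. It starts 0.6 to 1.5 rad short of the mark (negative), with the lever towards the instrument's +y side, so it is to be turned counterclockwise.
- lever_knob (a point): Middle of the lever's knob, 90 mm from the axis, 202 mm above the bench. The lever is a level radial steel stem, 6 mm thick, ending in a bright metal cylindrical knob, 12 mm thick, 78 to 102 mm from the axis. There is 18 mm of free air between knob and scale plate edge, and nothing below the knob down to the lamp base, 66 mm high (bystanders stand lower than 175 mm).
- zero_mark (a point): Middle of the zero mark, 55 mm in front (-x) of the axis, 194.5 mm above the bench, fixed to the polariscope. The scale is engraved in black on the plate's rim: short marks every 10 degrees to 100 either side of zero, longer ones every 30, and the zero mark longest, 3 mm wide, running on down the plate's edge at the front.
- sample: Clear glass disc, 50 mm across, 8 mm thick, lying on the stage under the analyser. Origin in its underside. Leave alone.
- canister: Grey objective canister with white cap, 41 mm across, 62 mm high, on the bench. Origin in its underside. Leave alone.
- slide_box: Flat white and grey slide box, 100 x 86 x 34 mm, on the bench. Origin in its underside. Leave alone.
- wash_bottle: White wash bottle, 60 mm across, 170 mm high with its bent spout (along its own +y, to 52 mm from its axis), on the bench. Origin in its underside. Leave alone.

How it is judged:
By the outcome, as a careful person would: the job done as asked, in the order asked, and still so for the second after the job is handed in, with the robot touching nothing.
It also fails if it takes over 45 s, if anything falls off the work surface, if the arm or the gripper's body presses on something with over 40 N, if the wrist force passes 120 N, or if a joint passes its speed limit or range.

## Working session

There is one attempt and no reset: what is moved stays moved. The work goes in short steps, each a Python script; the robot and the scene stay as the last script left them, time stands still between calls to the robot, and variables do not carry over. Pictures are saved under pics/ and viewed, on a budget of 10 in all, crops included, one or two more only if the job needs it, and the job is handed in when it is done.

```bash
mkdir -p pics
cat > h.py <<'E'
import numpy as np, cv2
from station import arm, cams
def K(f):
    fl=200/np.tan(np.radians(f["fovy"])/2)
    return np.array([[fl,0,f["cx"]],[0,fl,f["cy"]],[0,0,1.]])
def grab(n):
    T=None
    if n=="wrist":
        T=np.eye(4);T[:3,:3]=arm.read_orientation();T[:3,3]=arm.read_tcp_pos()
    f=cams.grab_frame(n)
    f["T"]=np.array(f["extrinsics"]) if T is None else T@np.array(f["tool_from_camera"])
    return f
def toplane(f,px,z):
    u=cv2.undistortPoints(np.array(px,float).reshape(-1,1,2),K(f),np.array(f["distortion"],float)).reshape(-1,2)
    d=np.c_[u[:,0],-u[:,1],-np.ones(len(u))]@f["T"][:3,:3].T
    o=f["T"][:3,3]
    return o+d*((z-o[2])/d[:,2])[:,None]
def project(f,P):
    c=(np.array(P,float).reshape(-1,3)-f["T"][:3,3])@f["T"][:3,:3]
    c=c*[1,-1,-1]
    return cv2.projectPoints(c.reshape(-1,1,3),np.zeros(3),np.zeros(3),K(f),np.array(f["distortion"],float))[0].reshape(-1,2)
E
python3 - <<'E'
from h import *
for n in("top","scene"):
    f=grab(n);cv2.imwrite(f"pics/{n}0.png",f["frame"]);print(n,f["fovy"],f["T"].round(3).tolist())
print(arm.read_clock())
E
```

```text
top 53.25495325127251 [[0.004, 0.995, -0.095, 0.471], [-1.0, 0.003, -0.013, 0.022], [-0.013, 0.095, 0.995, 1.104], [0.0, 0.0, 0.0, 1.0]]
scene 47.50100663937733 [[-0.821, -0.314, 0.477, 1.015], [0.571, -0.456, 0.683, 0.713], [0.003, 0.833, 0.553, 0.715], [0.0, 0.0, 0.0, 1.0]]
0.1
```

View pics/top0.png

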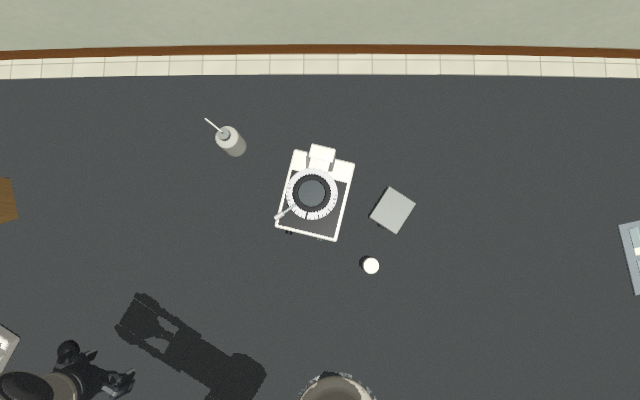

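View pics/scene0.png

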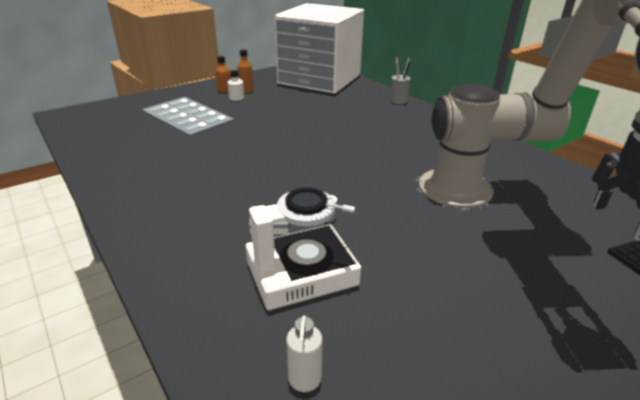

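Top view: scale plate centre is near (312,194), column near (322,153), and the knob near (279,216). The wash bottle is upper left, the slide box and canister are to the right. Next I compute rough positions and look from close by.

Run:
```python
from h import *
f=grab("top")
c,k,col=toplane(f,[[312,194],[279,216],[322,153]],.197)
print(c,k,col)
print(toplane(f,[[224,132],[371,265],[392,210]],.06).round(3))
w=grab("wrist");print(np.array(w["tool_from_camera"]).round(3).tolist(),w["fovy"])
R=np.array([[1,0,0],[0,-1,0],[0,0,-1.]])
for th in (0,np.pi/2,-np.pi/2,np.pi):
    Rz=cv2.Rodrigues(np.array([0,0,th]))[0]@R
    print(th,arm.inverse_kinematics([c[0]-.08,c[1],.42],Rz))
```

```text
[0.57362719 0.05820159 0.197     ] [0.5229623 0.1331836 0.197    ] [0.66909152 0.03570135 0.197     ]
[[ 0.757  0.302  0.06 ]
 [ 0.404 -0.09   0.06 ]
 [ 0.547 -0.146  0.06 ]]
[[0.001, 0.952, 0.306, 0.077], [1.0, -0.001, 0.0, 0.001], [0.001, 0.306, -0.952, -0.135], [0.0, 0.0, 0.0, 1.0]] 71.74279949548391Traceback (most recent call last):
  File "<stdin>", line 9, in <module>
cv2.error: OpenCV(4.12.0) /io/opencv/modules/calib3d/src/calibration_base.cpp:151: error: (-210:Unsupported format or combination of formats) The matrices must have 32f or 64f data type in function 'Rodrigues'
```

```bash
cat >> h.py <<'E'
def Rt(a): # tool down, tool x at world angle a
    x=np.array([np.cos(a),np.sin(a),0]);z=np.array([0,0,-1.]);return np.c_[x,np.cross(z,x),z]
E
python3 - <<'E'
from h import *
c=np.array([.574,.058]);
print(arm.read_orientation())
for d in range(-180,180,30):
    a=np.radians(d);x=np.array([np.cos(a),np.sin(a)])
    q=arm.inverse_kinematics([*(c+.03*x),.40],Rt(a));print(d,None if q is None else np.round(q,2))
print("push")
for off in (90,-90,0,180):
  for l in (100,135,170):
    a=np.radians(l); p=c+.092*np.array([np.cos(a),np.sin(a)])
    q=arm.inverse_kinematics([*p,.19],Rt(a+np.radians(off)));print(off,l,None if q is None else np.round(q,2))
a=np.pi; arm.goto([c[0]-.03,c[1],.40],Rt(a)); arm.command_gripper(0)
w=grab("wrist");cv2.imwrite("pics/w1.png",w["frame"]);np.save("w1.npy",w,allow_pickle=True);print(arm.read_clock())
E
```

```text
[[-9.20742933e-01  3.90169487e-01 -4.70919902e-04]
 [ 3.90169752e-01  9.20742601e-01 -7.92064422e-04]
 [ 1.24556646e-04 -9.13026421e-04 -9.99999575e-01]]
-180 [-0.03  0.32  1.12 -0.    1.7  -1.6 ]
-150 [-0.06  0.33  1.12 -0.    1.7  -2.16]
-120 [-0.08  0.35  1.08 -0.    1.71 -2.7 ]
-90 [-0.08  0.38  1.04 -0.    1.72  3.06]
-60 [-0.08  0.41  0.99 -0.    1.74  2.54]
-30 [-0.06  0.44  0.95 -0.    1.76  2.04]
0 [-0.03  0.45  0.93 -0.    1.76  1.54]
30 [-0.01  0.45  0.94 -0.    1.76  1.04]
60 [ 0.01  0.42  0.97 -0.    1.75  0.54]
90 [ 0.02  0.39  1.02 -0.    1.73  0.02]
120 [ 0.01  0.36  1.07 -0.    1.72 -0.51]
150 [-0.01  0.33  1.11 -0.    1.7  -1.05]
push
90 100 [ 0.13  0.48  1.45 -0.    1.21 -1.62]
90 135 [ 0.09  0.38  1.6  -0.    1.15 -2.27]
90 170 [-0.01  0.32  1.7  -0.    1.12 -2.97]
-90 100 [ 0.13  0.48  1.45 -0.    1.21  1.52]
-90 135 [ 0.09  0.38  1.6  -0.    1.15  0.88]
-90 170 [-0.01  0.32  1.7  -0.    1.12  0.17]
0 100 [ 0.13  0.48  1.45 -0.    1.21 -0.05]
0 135 [ 0.09  0.38  1.6  -0.    1.15 -0.69]
0 170 [-0.01  0.32  1.7  -0.    1.12 -1.4 ]
180 100 [ 0.13  0.48  1.45 -0.    1.21  3.09]
180 135 [ 0.09  0.38  1.6  -0.    1.15  2.45]
180 170 [-0.01  0.32  1.7  -0.    1.12  1.74]
3.0583
```

View pics/w1.png

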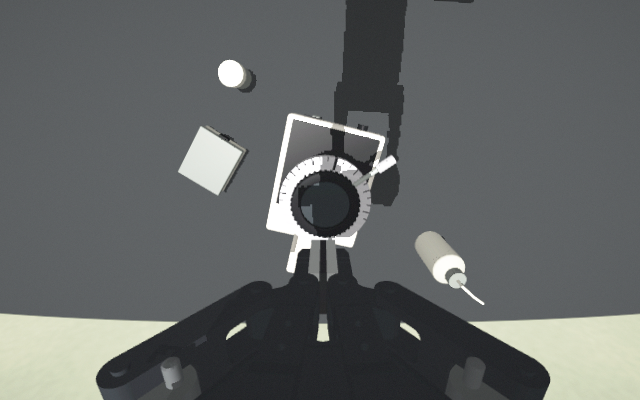

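Wrist view: ring centre about (325,203), lever knob about (385,165), zero mark near (334,160), fingers shut at the bottom. One enlarged crop for the mark.

Run:
```python
from h import *
w=np.load("w1.npy",allow_pickle=True).item()
im=w["frame"][130:250,265:415]
cv2.imwrite("pics/w1c.png",cv2.resize(im,None,fx=5,fy=5,interpolation=cv2.INTER_CUBIC))
```

```text
(no output)
```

View pics/w1c.png

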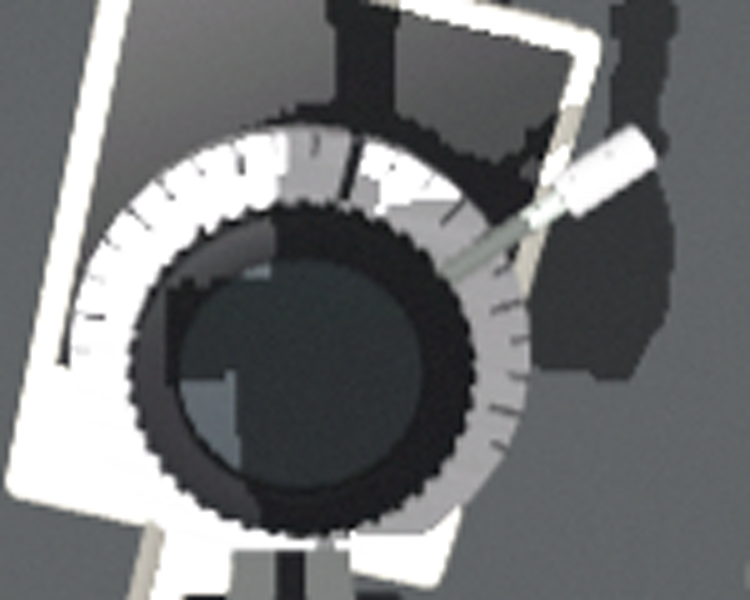

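Crop: ring centre (302,370), zero mark (353,168), knob from (560,200) to (645,148), in 5x crop pixels.

```bash
cat > m.py <<'E'
from h import *
def meas(w,ring,zero,k):
    c=toplane(w,[ring],.2085)[0,:2];z=toplane(w,[zero],.1945)[0,:2];p=toplane(w,[k],.205)[0,:2]
    an=lambda v:np.arctan2(v[1],v[0])
    print("c",c,"r0",np.linalg.norm(z-c),"rk",np.linalg.norm(p-c),"a0",an(z-c),"ak",an(p-c),"q",an(p-c)-an(z-c))
E
python3 - <<'E'
from m import *
w=np.load("w1.npy",allow_pickle=True).item()
f=lambda x,y:(265+(x+.5)/5-.5,130+(y+.5)/5-.5)
meas(w,f(302,370),f(353,168),f(603,174))
E
```

```text
c [0.57666969 0.06109251] r0 0.049830009520395 rk 0.08744399902627684 a0 2.885967057963209 ak 2.163036394993485 q -0.7229306629697239
```

```bash
cat >> m.py <<'E'
C=np.array([.576,.061]);R=.092;Z=.194
def P(a,z=Z): return [*(C+R*np.array([np.cos(a),np.sin(a)])),z]
def push(a,da,v=.05,stop=8):
    n=max(1,int(np.ceil(abs(da)/.12)))
    for i in range(1,n+1):
        b=a+da*i/n
        s=arm.servo_line(P(b),v,attitude=Rt(b+np.pi/2),stop_force=stop)
        print(round(b,3),s,np.round(arm.read_ft_force(),2),round(arm.read_clock(),2))
        if s: break
E
python3 - <<'E'
from m import *
a=1.6
arm.goto(P(a,.30),Rt(a+np.pi/2)); print(arm.servo_line(P(a),.1,stop_force=8))
push(a,2.60-a)
w=grab("wrist");np.save("w2.npy",w,allow_pickle=True);cv2.imwrite("pics/w2.png",w["frame"]);print(arm.read_tcp_pos())
E
```

```text
False
1.711 False [-0.72 -0.87 -0.23] 5.24
1.822 False [0.18 0.81 0.84] 5.6
1.933 False [ 0.64 -0.55 -0.17] 5.96
2.044 False [-0.05 -0.06  0.02] 6.32
2.156 False [-0.11 -0.29  0.25] 6.67
2.267 False [-0.07 -0.78 -0.49] 7.03
2.378 False [-0.99 -0.53 -0.55] 7.39
2.489 False [ 0.36  0.48 -0.16] 7.75
2.6 False [-0.24  0.24  0.57] 8.11
[0.49732468 0.10857065 0.1939828 ]
```

View pics/w2.png

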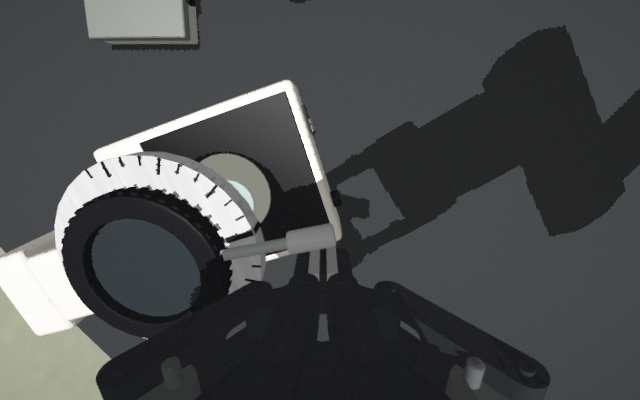

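The lever has moved. It now lies from (228,254) to the knob at (311,240), just short of the zero mark near (239,237).

Run:
```python
from m import *
w=np.load("w2.npy",allow_pickle=True).item()
an=lambda p:np.arctan2(*(p[:2]-C)[::-1])
z=toplane(w,[[239,237]],.1945)[0];k=toplane(w,[[311,239]],.202)[0];s=toplane(w,[[228,254]],.202)[0]
print(z,k,s,an(z),an(k),np.hypot(*(z[:2]-C)),np.hypot(*(k[:2]-C)),np.arctan2(*(k-s)[:2][::-1]))
```

```text
[0.52974645 0.07338629 0.1945    ] [0.49503484 0.0914035  0.202     ] [0.53654289 0.07648345 0.202     ] 2.879940690675759 2.7823719326627483 0.04788330879632186 0.08648543210168787 2.7965244749244706
```

```bash
cat >> m.py <<'E'
def look(n,a0=2.883):
    d=np.array([np.cos(a0),np.sin(a0)])
    arm.goto([*(C-.045*d),.32],Rt(a0))
    arm.pause(.2)
    w=grab("wrist");np.save(n+".npy",w,allow_pickle=True);cv2.imwrite(f"pics/{n}.png",w["frame"])
    uv=project(w,[[*(C+r*d),z] for r,z in((43,.1945),(60,.1945),(90,.202)) for r in[r/1000]]+[[*C,.2085]])
    print(uv.round(1),arm.read_clock())
    x,y=uv[1].astype(int);x0,y0=max(0,x-80),max(0,y-60)
    cv2.imwrite(f"pics/{n}c.png",cv2.resize(w["frame"][y0:y0+120,x0:x0+160],None,fx=5,fy=5,interpolation=cv2.INTER_CUBIC));print(x0,y0)
def retract(a,da=.2):
    push(a,-da,.1); arm.servo_line(P(a-da,.30),.15)
E
python3 - <<'E'
from m import *
push(2.60,.075,.03); retract(2.675); look("w3")
E
```

```text
2.675 False [ 0.01  0.27 -1.01] 8.54
2.575 False [-0.26 -0.47  0.47] 8.79
2.475 False [-0.22  0.    0.05] 9.04
[[321.9  99.4]
 [321.9  79. ]
 [321.9  39.3]
 [321.7 149.8]] 11.125
241 19
```

View pics/w3.png

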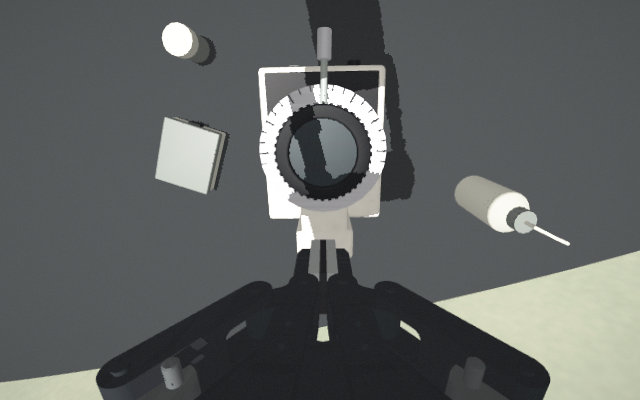

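View pics/w3c.png

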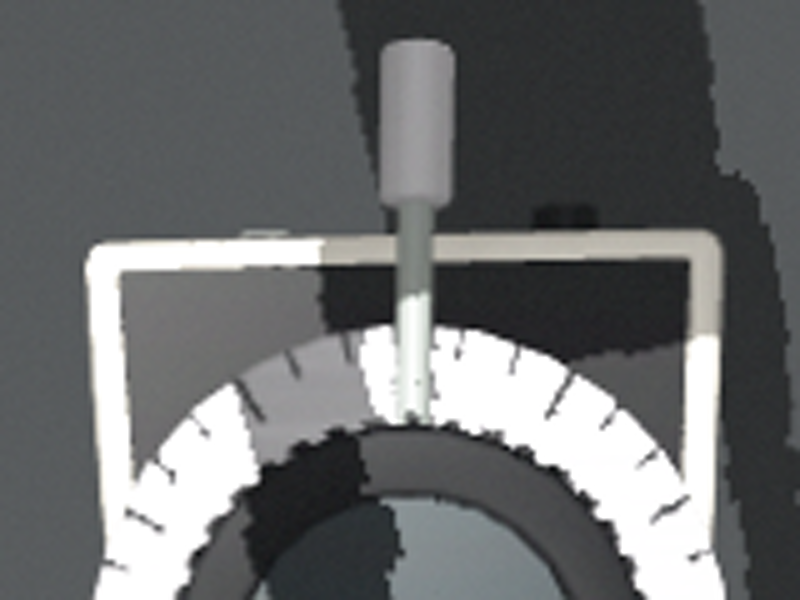

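The lever covers the zero mark, with symmetric marks visible either side: ±10 at (350,345)/(460,343), ±20 (292,362)/(514,360), ±30 (250,400)/(563,397), ±70 (112,566)/(700,555). The knob is about (418,120) in crop pixels. I take zero from the symmetric pairs.

```bash
cat > e.py <<'E'
from m import *
w=np.load("w3.npy",allow_pickle=True).item()
f=lambda p:(np.array(p)+.5)/5-.5+[241,19]
L=toplane(w,f([(350,345),(292,362),(250,400),(203,425),(167,470),(143,520),(112,566)]),.1945)[:,:2]
Rr=toplane(w,f([(460,343),(514,360),(563,397),(612,418),(650,458),(668,510),(700,555)]),.1945)[:,:2]
d=Rr-L
az=np.arctan2(d[:,1],d[:,0])-np.pi/2; print("zero dirs",np.round(az%(2*np.pi),3))
A=np.radians(np.r_[10:80:10]); n=np.linalg.norm(d,axis=1)
print("radii",n/2/np.sin(A))
v=d[1:].sum(0); z=(np.arctan2(v[1],v[0])-np.pi/2)%(2*np.pi); u=np.array([np.cos(z),np.sin(z)])
mid=(L+Rr)/2; c=(mid-np.outer(n/2/np.tan(A),u))[2:].mean(0)
# horizontal extent edges of the knob and stem (crop rows 80..180 / 400)
k=toplane(w,f([(418,60),(418,120),(417,190),(416,220),(415,300),(414,390)]),.203)[:,:2]
print("z",z,"c",c,"lever about c",np.arctan2(*(k-c).T[::-1])-z,"line",np.arctan2(*(k[0]-k[-1])[::-1])-z)
print("about C",np.arctan2(*(k-C).T[::-1])-z)
E
python3 e.py
```

```text
zero dirs [6.044 6.035 6.036 6.043 6.051 6.045 6.045]
radii [0.05590837 0.05746943 0.05582284 0.0570122  0.05697964 0.05533288
 0.05765243]
z 6.044002270963894 c [0.51154437 0.07739322] lever about c [-3.24372467 -3.28070254 -3.39102339 -3.5447298  -6.01337316 -6.21136133] line -3.1706438361931006
about C [-3.18003943 -3.18237519 -3.18369628 -3.18306684 -3.18559966 -3.19076283]
```

```bash
sed -i 's/-np.pi\/2)%(2\*np.pi); u/+np.pi\/2)%(2*np.pi); u/' e.py; python3 e.py
```

```text
zero dirs [6.044 6.035 6.036 6.043 6.051 6.045 6.045]
radii [0.05590837 0.05746943 0.05582284 0.0570122  0.05697964 0.05533288
 0.05765243]
z 2.9024096173741003 c [0.57995125 0.06071214] lever about c [-0.03039861 -0.03184369 -0.03191899 -0.03070016 -0.03094264 -0.03181438] line -0.02905118260330708
about C [-0.03844678 -0.04078254 -0.04210362 -0.04147419 -0.04400701 -0.04917017]
```

Consistent reading: the lever is 0.031 rad short. I push that little extra and look again.

Run:
```python
from m import *
a=2.475
arm.goto(P(a,.28),Rt(a+np.pi/2)); arm.servo_line(P(a),.1,stop_force=8)
push(a,.16,.05); push(a+.16,2.707-a-.16,.03); retract(2.707); look("w4")
```

```text
2.555 False [ 0.29 -0.27 -0.06] 13.41
2.635 False [0.1  0.12 0.35] 13.71
2.707 False [ 0.51  0.35 -0.12] 14.07
2.607 False [-0.06  0.07 -1.19] 14.32
2.507 False [-0.06  0.59  0.98] 14.57
[[321.9  99.3]
 [321.9  79. ]
 [321.9  39.2]
 [321.7 149.7]] 16.6917
241 18
```

View pics/w4c.png

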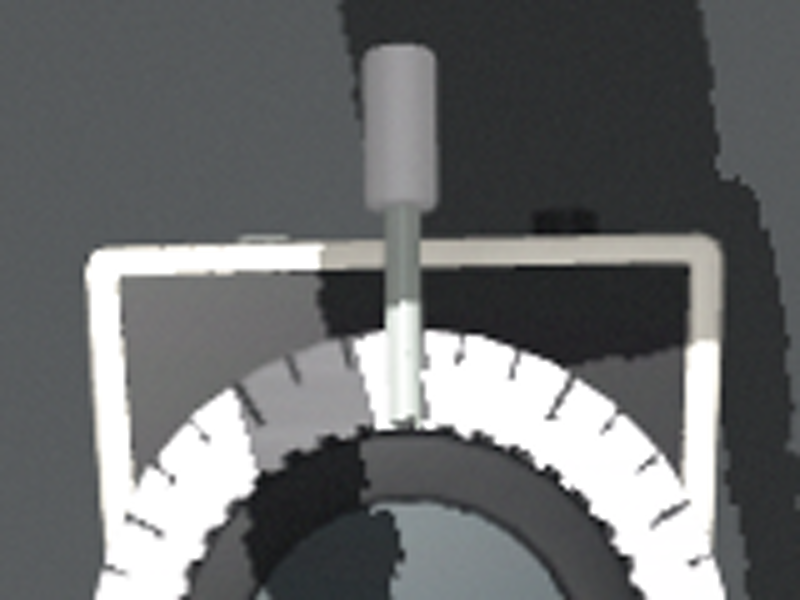

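The stem (385–422 at row 350) sits midway between the ±10 marks (349/461), and the knob centre (400) falls on the zero line (about 401). The base edges haven't moved in the image. The job is ready to hand in.

Run:
```python
from station import arm
arm.sign_off(); print(arm.read_clock())
```

```text
the job is handed in; nothing more can be done
the job is handed in; nothing more can be done
```

The analyser lever now stands over the zero mark. I pushed its knob around the arc with the closed fingertips, in one long push and one small correction. I then backed off, lifted clear and handed the job in at about 17 s.

- **Angle:** after the first push the lever measured 0.031 rad short, using the symmetric scale marks. After the correction, the last close-up shows the stem midway between the ±10° marks and the knob on the zero line to within about 1 enlarged pixel. That puts the error at an estimated 0.005 rad or less. The lever hides the zero mark itself, so this check rests on the neighbouring marks.
- **Forces:** the wrist force readings stayed around 1 N, so the 8 N stop never triggered.
- **Surroundings:** the instrument base stayed in the same place in the pictures before and after the correction. I did not measure the sample, canister, slide box or wash bottle again; the arm's path stayed well away from them.
- **Disagreement:** my first estimate of the ring's axis was about 4 mm off from the later one taken from the scale marks. This did not affect the result.

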